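# Feel for the drop of a cash-box key and lock the stall's takings

## Task

Lock the glass stall's takings box: take the red T-handled key out of its wooden stand, put it in the lock on the blue box, and under light pressure turn it gently to and fro within the white fan until you feel it drop fully in; then turn it clockwise until it stops with its handle on the red marks, and leave it standing there in the lock. Never force the key, and leave the glassware and tools where they are.

Things in the scene. Friction and masses are not known exactly. Their poses are not given: they have to be found in the camera images.
- key: T-handled steel key, 90 mm tall, about 120 g, upright in the stand at the start. Origin at the middle of its lower tip, z up. From the tip: flat wings 22 mm (its x) x 5 mm (its y), 6 mm tall; neck 10 mm across up to 17 mm; round guide 23 mm across up to 33 mm; stem 12 mm across up to 66 mm; red flat handle 44 mm long (x, in line with the wings), 11 mm thick (y), 66 to 90 mm. Same after a half turn.
- key_tip (a point): middle of the lower end of the key (the key's origin)
- key_handle (a point): centre of the key's red handle, 78 mm above the tip: the point to grip, across the 11 mm thickness
- key_stand: fixed wooden block 70 x 70 x 40 mm; origin under its centre. A 24.5 mm round hole in its top, 30 mm deep, holds the key's lower end: the tip stands 10 mm above the table, so lift the key by 35 mm or more to clear it.
- takings_box: fixed blue steel cash box, 200 mm (its x, front to back) x 240 mm (its y, side to side), lid 100 mm above the table; origin under its centre. A square dark steel lock collar, 60 x 60 mm, stands 10 mm proud of the lid at x = -20 mm, y = +45 mm.
- lock_mouth (a point): centre of the top face of the lock collar (110 mm above the table), axes as the box. A 24.5 mm round hole with a 3 mm chamfer leads straight down; a soft black dust seal without resistance hides the inside. Fully in, the tip stands on the lock's hard floor, 41 mm below this point. Key and lock are spoilt if their contact forces add up to over 40 N (a straight push of 40 N, or a twist of about 0.2 N m against a stop).
- lock_plate (a point): 26 mm below lock_mouth, on its axis: top of the hidden keyhole plate (6 mm thick) at rest, where the key's wings first land. It gives straight down on a spring: about 2 N at first touch, 8 N when pressed 4 mm, then a hard stop. It does not turn. The wings slide round on it under light pressure (3 to 6 N).
- fan_mark (a point): end of a white fan on the collar, on the box's x line. The two white fans (one each side of the hole) run from the x line to 50 degrees clockwise from above. The plate's hidden 24.5 x 7 mm slot lies, unmeasured, somewhere in the fan: with the handle along it (within about 5 degrees) the plate springs up round the wings, twisting jams, and the key can sink on through the plate to the floor.
- red_mark (a point): inner end of a red mark on the collar, on the box's y line through the lock: the locked position. With the key fully in, the wings turn freely under the plate, clockwise from above, up to a hard stop where the handle lies along this line; the key stays where it is left.
- bird_on_box: small amber glass bird on a clear round foot (40 mm wide, 52 mm tall), standing on the lid of the takings box, about 145 mm from the lock; origin under its foot; leave alone
- blue_bird: small blue glass bird on a clear foot (40 mm wide, 62 mm tall) beyond the key stand; origin under its foot; leave alone
- rose_bird: small rose glass bird on a clear foot (40 mm wide, 57 mm tall) standing on the graphite plate; origin under its foot; leave alone
- bead_jar: closed violet glass jar with a brass cap, 52 mm across, 65 mm tall, left of the key stand; origin under its centre; leave alone
- pliers: pliers with black grips, about 145 mm long, lying flat to the right of the takings box; leave alone
- amber_bottle: amber bottle with a black cap, 50 mm across, 110 mm tall, at the right of the table; origin under its centre; leave alone
- tweezers: steel and brass tweezers, 130 mm long, lying flat beyond the takings box; leave alone
Things that resemble listed ones, but are neither listed nor needed, are in the scene too. Of the things shaped like the key, the steel one is meant.

How it is judged:
By the outcome, as a careful person would: the job done as asked, in the order asked, and still so for the second after the job is handed in, with the robot touching nothing.
It also fails if it takes over 61 s, if anything falls off the work surface, if the arm or the gripper's body presses on something with over 40 N, if the wrist force passes 120 N, or if a joint passes its speed limit or range.

## Robot

A 6-joint arm with a two-finger parallel gripper is mounted at the origin on the work surface. World frame = base frame: x ahead of the robot, y to its left, z up, the work surface at z = 0. Lengths are in m, angles in degrees, forces in N, time in s.
With the tool pointing down it reaches from about 0.3 to 0.75 m from the base axis. Payload 8.5 kg.
Tool frame: the origin (TCP) lies between the finger pads; the fingertips stand 17 mm ahead of it and the grasp point (between the pads) lies 2 mm behind it; z points along the fingers, y is the direction in which the jaws open and shut (so a half turn about z gives the same grasp; the last joint's range is limited). The gripper opens to 85 mm and grips with 20 to 120 N. Pads are 22 mm wide; open, the fingers measure 114 mm over their backs; the gripper's body (76 mm by 85 mm) begins 54 mm behind the grasp point. The pads swing forward as they close: fully open they stand 13 mm farther back than shut.
Start: joints at [-84.471, 21.807, 74.336, -0, 83.858, -12.336], TCP at [0.169, -0.523, 0.248] pointing down, gripper open.
Joint ranges: [-178.18, 178.18], [-50.72, 133.34], [12.68, 142.11], [-81.47, 261.47], [9.98, 163.14], [-165.26, 165.26]. Speed limits (degrees/s): [136.94, 136.94, 180, 180, 180, 180].

## Interface

Orientations are given as a 3x3 rotation matrix whose columns are the frame's x, y, z axes.
In Python, from rig import readout, eyes, env gives the robot as it stands.
- The arm moves only by the tool arm_command, never from a script. Its argument "rows" is text: rows parted by semicolons, each of 7 numbers parted by spaces: the closure, from 0 (fully open) to 1 (shut), then the shift along the tool's x, y, z in mm, then the turn, a rotation vector about the tool's x, y, z in degrees. In form: grip dx dy dz rx ry rz; .... A call has 1 to 5 rows; each row shifts and turns the commanded pose from where the row before left it, along the tool's axes as they then stand; what a row does not reach is not made up. A row lasts 1/12 s, in which the tool goes at most 41.7 mm and 7.16 degrees, less where a joint would pass 70% of its speed; a pose out of reach is approached as far as the arm can. A call with a gripper value outside its range is refused whole. The fingers move at their own pace and stop on an object; "squeeze" is the grip in N (left out, the last holds). Time passes only in rows, so rows that do not move let the fingers close. It gives the time, the measured TCP pose, the force and the opening at its end, in the units of the state.
- readout.observe(): the state, without advancing time (a new reading comes with each control period).
- eyes.get_image(name): name is "side" or "top" or "wrist"; returns the picture (480x640x3 uint8, red, green, blue); there is no depth.
- eyes.camera_model(name): a dict with "mtx" (3x3 intrinsics, pixels), "view" (4x4, takes a point from world to camera coordinates). Camera axes: x right, y up, looking along -z (the intrinsics and any distortion apply to the point x, -y, -z); pixel columns grow to the right and rows downward; lengths in m; the calibration is good to about 2 mm. The wrist camera is an equidistant fisheye: a pixel r from the principal point sees the ray r / f radians off the axis. A picture is of the moment at which its call begins: read the wrist's pose just before it. camera_model takes no time and is no camera call; for the wrist camera it gives the pose at the moment of the call.
- env.close_job(): hands the job in, once; it reports no verdict.
The state is a dict: "time_s": time; "q": joint angles; "qvel": joint speeds; "joint_efforts": joint torques, N m; "position": TCP position; "tool_rot": TCP orientation; "ft_force": force on the tool from outside, world axes, zero at the start; "wrist_torque": the same for the moment, N m; "grip_width": finger opening in m.
Only numpy, scipy, OpenCV 4.12 (cv2) and the standard library are available. Lean on these libraries where they do the work, as an engineer would, in place of code of your own. Each camera call takes 0.05 s, during which the arm holds its last target. There are 200 camera calls.

## Working session

There is one attempt and no reset: what is moved stays moved. The work goes in short steps, Python scripts to look and compute and a tool call to move; the robot and the scene stay as the last step left them, time stands still between calls to the robot, and variables do not carry over. Pictures are saved under pics/ and viewed, about 8 in all and at most 12, crops included, and the job is handed in when it is done.

Besides the shell and the picture viewer there is one more tool, called as name(argument=value, ...) on one line, values as JSON. arm_command: Moves the arm, as the interface text tells. Its arguments: {"type":"object","properties":{"rows":{"type":"string"},"squeeze":{"type":"number"}},"required":["rows"]}

```bash
ls; mkdir -p pics; python3 - <<'E'
from rig import readout, eyes, env
import cv2,numpy as np
np.set_printoptions(precision=4,suppress=True)
s=readout.observe();print(s)
for n in("top","side","wrist"):
    m=eyes.camera_model(n);print(n,m)
    cv2.imwrite(f"pics/{n}0.png",eyes.get_image(n)[:,:,::-1])
E
```

```text
pics
{'time_s': 0.0, 'q': array([-84.4706,  21.8431,  74.3848,  -0.0004,  83.8575, -12.3354]), 'qvel': array([-0.0596, -0.0668, -0.0044,  0.0453,  0.0432,  0.0038]), 'joint_efforts': array([ -0.0004, -44.8462, -23.1274,  -0.0002,   0.0048,  -0.    ]), 'position': array([ 0.1687, -0.5232,  0.2477]), 'tool_rot': array([[ 0.9518,  0.3068, -0.0002],
       [ 0.3068, -0.9518,  0.0015],
       [ 0.0003, -0.0015, -1.    ]]), 'ft_force': array([-0.2418,  0.4168, -0.145 ]), 'wrist_torque': array([-0.0465,  0.0061, -0.034 ]), 'grip_width': 0.08507153186883765}
top {'mtx': array([[587.4867,   0.    , 313.3167],
       [  0.    , 587.4867, 237.1844],
       [  0.    ,   0.    ,   1.    ]]), 'view': array([[-0.0088, -0.9999, -0.0082, -0.0075],
       [ 0.9982, -0.0092,  0.0586, -0.5963],
       [-0.0587, -0.0077,  0.9982, -1.536 ],
       [ 0.    ,  0.    ,  0.    ,  1.    ]])}
side {'mtx': array([[544.517 ,   0.    , 324.1302],
       [  0.    , 544.517 , 235.1521],
       [  0.    ,   0.    ,   1.    ]]), 'view': array([[-0.9144, -0.4044,  0.0191,  0.5144],
       [ 0.295 , -0.6331,  0.7157, -0.2736],
       [-0.2773,  0.6601,  0.6981, -0.9683],
       [ 0.    ,  0.    ,  0.    ,  1.    ]])}
wrist {'mtx': array([[371.6483,   0.    , 314.1717],
       [  0.    , 371.6483, 240.0947],
       [  0.    ,   0.    ,   1.    ]]), 'view': array([[ 0.3072, -0.9517, -0.0011, -0.5498],
       [ 0.9017,  0.2914, -0.3193,  0.0415],
       [ 0.3042,  0.0971,  0.9476, -0.3803],
       [ 0.    ,  0.    ,  0.    ,  1.    ]])}
```

View pics/top0.png

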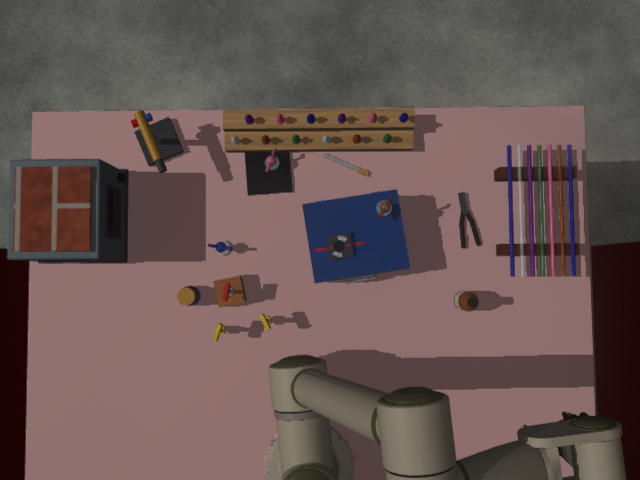

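View pics/side0.png

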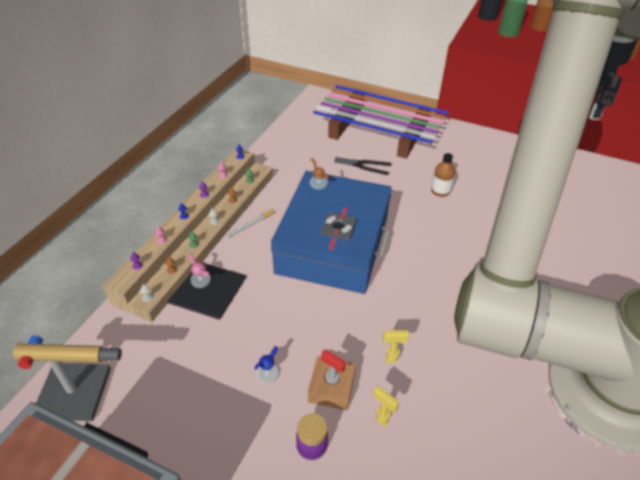

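The top view shows the steel key with its red handle in the stand at (229,292), with yellow decoys at (219,332) and (266,322). The lock collar is at (341,246), with its red marks along the box's y line. The side view agrees, with the key at (333,362) and the lock at (340,226).

```bash
cat > h.py <<'E'
from rig import readout, eyes, env
import cv2,numpy as np
np.set_printoptions(precision=4,suppress=True)
def ray(m,uv,fish=False):
    K,V=m["mtx"],m["view"]; d=np.array([(uv[0]-K[0,2])/K[0,0],(uv[1]-K[1,2])/K[1,1]])
    if fish:
        t=np.linalg.norm(d)+1e-12; v=np.array([d[0]/t*np.sin(t),-d[1]/t*np.sin(t),-np.cos(t)])
    else: v=np.array([d[0],-d[1],-1])
    R=V[:3,:3]; return -R.T@V[:3,3], R.T@v
def onz(m,uv,z,fish=False):
    c,d=ray(m,uv,fish); return c+d*(z-c[2])/d[2]
def blobs(img,lo,hi,box,amin=20):
    """contours of an HSV range (OpenCV) in box u0,v0,u1,v1"""
    hsv=cv2.cvtColor(img,cv2.COLOR_RGB2HSV); m=cv2.inRange(hsv,lo,hi)
    k=np.zeros_like(m);u0,v0,u1,v1=box;k[v0:v1,u0:u1]=m[v0:v1,u0:u1]
    c,_=cv2.findContours(k,cv2.RETR_EXTERNAL,cv2.CHAIN_APPROX_NONE)
    return sorted([x for x in c if cv2.contourArea(x)>=amin],key=cv2.contourArea,reverse=True)
def axis(P):
    """centre and direction (deg from world x, mod 180) of 2-D points"""
    c=cv2.minAreaRect(np.float32(P)*1000); b=cv2.boxPoints(c)/1000
    e=[b[1]-b[0],b[2]-b[1]]; e=max(e,key=np.linalg.norm)
    return np.array(c[0])/1000, np.array(c[1]), np.degrees(np.arctan2(e[1],e[0]))%180
E
python3 - <<'E'
from h import *
img=cv2.imread("pics/top0.png")[:,:,::-1].copy();m=eyes.camera_model("top")
print("cam",ray(m,(0,0))[0])
for nm,lo,hi,box,z in(("key",(0,190,100),(5,255,255),(212,275,250,310),.1),("red",(0,150,90),(8,255,255),(310,232,372,258),.11),("box",(105,150,40),(125,255,255),(295,185,415,285),.1),("stand",(5,100,60),(14,200,255),(210,272,250,310),.04)):
    for c in blobs(img,lo,hi,box,8)[:3]:
        P=np.array([onz(m,p[0],z)[:2] for p in c]); print(nm,cv2.contourArea(c),*axis(P))
print("lock guess",onz(m,(341,246),.11))
big=cv2.resize(img[180:320,200:420],None,fx=3.6,fy=3.6,interpolation=cv2.INTER_CUBIC)
cv2.imwrite("pics/c0.png",big[:,:,::-1])
E
```

```text
cam [ 0.505  -0.0248  1.5682]
key 43.5 [0.4569 0.2077] [ 9.1645 40.8047] 169.6217
box 4529.5 [ 0.5964 -0.1272] [195.4951 218.4645] 98.519844
stand 688.0 [0.4567 0.2072] [70.4264 70.7787] 101.40334
lock guess [ 0.5682 -0.0821  0.11  ]
```

View pics/c0.png

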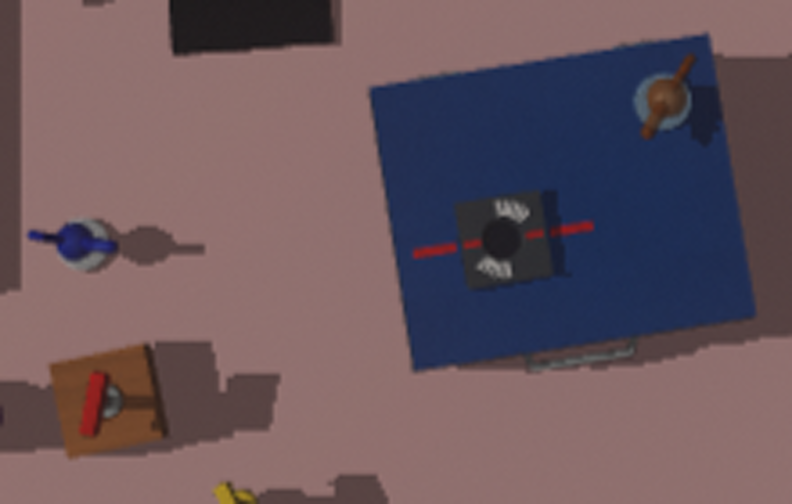

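The crop shows the handle at (94,403), with the hole centre at about (501,239). The fans are at (512,210) and (494,268), and the red marks tilt by about 9°. I'll pass over the lock for a near look, then go on to the key.

arm_command(rows="0 13 -8 0 0 0 0; 0 26 -15 0 0 0 0; 0 26 -15 0 0 0 0; 0 26 -15 0 0 0 0; 0 26 -15 0 0 0 0")

```text
time_s: 0.57
position: [0.2602, -0.4209, 0.2482]
tool_rot: [[0.952, 0.307, 0.0], [0.307, -0.952, 0.001], [0.0, -0.0, -1.0]]
ft_force: [0.3, 0.1, -0.1]
grip_width: 0.0853
```

arm_command(rows="0 26 -15 0 0 0 0; 0 26 -15 0 0 0 0; 0 26 -15 0 0 0 0; 0 26 -15 0 0 0 0; 0 26 -15 0 0 0 0")

```text
time_s: 0.98
position: [0.3608, -0.3094, 0.2483]
tool_rot: [[0.952, 0.307, 0.0], [0.307, -0.952, 0.0], [0.0, -0.0, -1.0]]
ft_force: [1.0, -0.2, -0.1]
grip_width: 0.0854
```

arm_command(rows="0 26 -15 0 0 0 0; 0 26 -15 0 0 0 0; 0 26 -15 0 0 0 0; 0 26 -15 0 0 0 0; 0 26 -15 0 0 0 0")

```text
time_s: 1.4
position: [0.4613, -0.1981, 0.2483]
tool_rot: [[0.952, 0.307, -0.0], [0.307, -0.952, 0.0], [-0.0, -0.0, -1.0]]
ft_force: [0.5, -0.9, 0.1]
grip_width: 0.0855
```

arm_command(rows="0 26 -15 0 0 0 0; 0 26 -15 0 0 0 0; 0 26 -15 0 0 0 0; 0 26 -15 0 0 0 0; 0 26 -15 0 0 0 0")

```text
time_s: 1.82
position: [0.5618, -0.0869, 0.2483]
tool_rot: [[0.952, 0.307, -0.0], [0.307, -0.952, 0.0], [-0.0, -0.0, -1.0]]
ft_force: [-0.4, -0.7, -0.5]
grip_width: 0.0857
```

arm_command(rows="0 8 -4 0 0 0 0; 0 0 0 0 0 0 0; 0 0 0 0 0 0 0")

```text
time_s: 2.07
position: [0.5673, -0.0826, 0.2481]
tool_rot: [[0.952, 0.308, -0.001], [0.308, -0.952, -0.0], [-0.001, -0.0, -1.0]]
ft_force: [-0.5, 0.3, -1.1]
grip_width: 0.0856
```

```bash
python3 - <<'E'
from h import *
s=readout.observe();print(s["time_s"],s["position"],s["tool_rot"],s["q"])
m=eyes.camera_model("wrist");im=eyes.get_image("wrist")
np.savez("lockview",im=im,mtx=m["mtx"],view=m["view"])
cv2.imwrite("pics/w1.png",im[:,:,::-1])
E
```

```text
2.0667 [ 0.5673 -0.0826  0.2481] [[ 0.9515  0.3076 -0.0009]
 [ 0.3076 -0.9515 -0.0001]
 [-0.0009 -0.0002 -1.    ]] [-20.1007  24.194   70.5153  -0.0209  85.3363  51.9864]
```

View pics/w1.png

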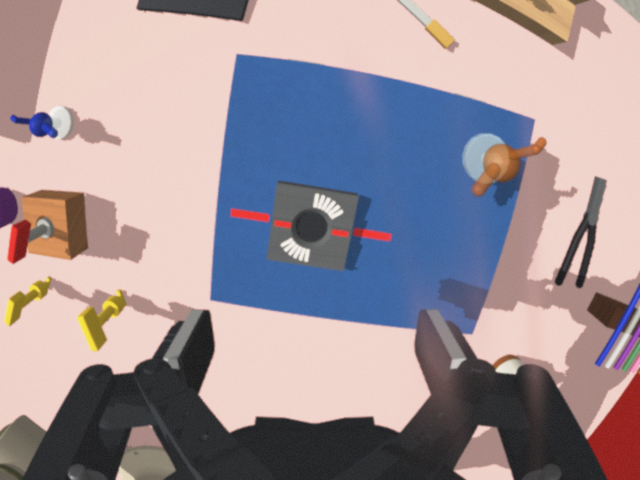

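The wrist view shows the lock hole at (311,225). The collar spans (268–358, 182–270) and the red marks run from (231,213) to (391,238). I'll measure these next.

```bash
python3 - <<'E'
from h import *
d=np.load("lockview.npz");im=d["im"].copy();m={"mtx":d["mtx"],"view":d["view"]}
hsv=cv2.cvtColor(im,cv2.COLOR_RGB2HSV)
print(hsv[225,311],hsv[225,280],hsv[250,330])
# red marks
for c in blobs(im,(0,150,80),(8,255,255),(220,195,400,250),10)+blobs(im,(172,150,80),(180,255,255),(220,195,400,250),10):
    mm=cv2.moments(c);uv=(mm["m10"]/mm["m00"],mm["m01"]/mm["m00"])
    print("red",cv2.contourArea(c),uv,onz(m,uv,.11,True)[:2],onz(m,uv,.1,True)[:2])
# hole: dark disc
for t in (30,36,42):
  c=[x for x in blobs(im,(0,0,0),(180,255,t),(285,200,340,250),100)]
  for x in c[:1]:
    P=np.array([onz(m,p[0],.11,True)[:2] for p in x]);(cx,cy),r=cv2.minEnclosingCircle(np.float32(P)*1000);print("hole",t,cx,cy,r,P.mean(0), cv2.fitEllipse(np.float32(P)*1000))
# collar (dark grey): low saturation & v<90 
k=cv2.inRange(hsv,(0,0,0),(180,110,110));kk=np.zeros_like(k);kk[175:278,260:366]=k[175:278,260:366]
kk=cv2.morphologyEx(kk,cv2.MORPH_CLOSE,np.ones((25,25)))
c=max(cv2.findContours(kk,0,1)[0],key=cv2.contourArea)
P=np.array([onz(m,p[0],.11,True)[:2] for p in c]);print("collar",axis(P))
# white fan
for c in blobs(im,(0,0,150),(180,60,255),(270,185,355,268),8):
    mm=cv2.moments(c);uv=(mm["m10"]/mm["m00"],mm["m01"]/mm["m00"]);print("fan",onz(m,uv,.11,True)[:2])
# key handle from here, top at z=.1
for c in blobs(im,(0,150,80),(8,255,255),(2,210,45,270),10)[:1]:
    P=np.array([onz(m,p[0],.1,True)[:2] for p in c]);print("key",axis(P))
E
```

```text
[96 22 58] [  1 194 231] [ 90   2 105]
red 135.5 (249.81795817958175, 214.74784747847477) [ 0.5653 -0.0335] [ 0.5622 -0.0326]
red 112.5 (369.31703703703704, 233.70814814814813) [ 0.5786 -0.1226] [ 0.5761 -0.1251]
red 64.5 (282.35917312661496, 223.6640826873385) [ 0.566  -0.0586] [ 0.563  -0.0586]
red 62.5 (339.71733333333333, 232.67466666666667) [ 0.5725 -0.1012] [ 0.5697 -0.1028]
red 234.0 (249.6688034188034, 214.82264957264957) [ 0.5652 -0.0334] [ 0.5621 -0.0325]
red 38.5 (382.00865800865796, 235.5411255411255) [ 0.5803 -0.1324] [ 0.5778 -0.1352]
collar (array([ 0.5712, -0.0844]), array([60.6662, 68.0615]), np.float32(98.47032))
fan [ 0.5891 -0.0856]
fan [ 0.5494 -0.0738]
key (array([0.465 , 0.1945]), array([24.6604, 57.1915]), np.float32(169.08472))
```

arm_command(rows="0 -1 -15 0 0 0 0; 0 -1.5 -27 0 0 0 0; 0 -1.5 -27 0 0 0 0; 0 -1.5 -27 0 0 0 0; 0 -1.5 -27 0 0 0 0")

```text
time_s: 2.53
position: [0.5218, 0.0327, 0.2485]
tool_rot: [[0.952, 0.305, 0.0], [0.305, -0.952, 0.0], [0.0, -0.0, -1.0]]
ft_force: [0.9, -0.3, -0.6]
grip_width: 0.0855
```

arm_command(rows="0 -1.5 -27 0 0 0 0; 0 -1.5 -27 0 0 0 0; 0 -1.5 -27 0 0 0 0; 0 -1.5 -27 0 0 0 0; 0 -1.5 -27 0 0 0 0")

```text
time_s: 2.95
position: [0.4733, 0.1588, 0.2486]
tool_rot: [[0.952, 0.305, 0.0], [0.305, -0.952, 0.0], [0.0, 0.0, -1.0]]
ft_force: [0.2, -0.3, -0.6]
grip_width: 0.0854
```

arm_command(rows="0 -1 -27 0 0 0 0; 0 0 -25 0 0 0 0; 0 0 0 0 0 0 -7; 0 0 0 0 0 0 -7; 0 0 0 0 0 0 -7")

```text
time_s: 3.37
position: [0.4569, 0.2073, 0.2486]
tool_rot: [[0.775, 0.632, 0.0], [0.632, -0.775, -0.0], [0.0, 0.0, -1.0]]
ft_force: [0.2, 0.0, 0.3]
grip_width: 0.0854
```

arm_command(rows="0 0 0 0 0 0 -7; 0 0 0 0 0 0 -7; 0 0 0 0 0 0 -7; 0 0 0 0 0 0 -7; 0 0 0 0 0 0 -7")

```text
time_s: 3.78
position: [0.4571, 0.2068, 0.2485]
tool_rot: [[0.274, 0.962, 0.0], [0.962, -0.274, 0.0], [0.0, -0.0, -1.0]]
ft_force: [-0.1, -1.6, -0.8]
grip_width: 0.0856
```

arm_command(rows="0 0 0 0 0 0 -7; 0 0 0 0 0 0 -7; 0 0 0 0 0 0 -7; 0 0 0 0 0 0 -7; 0 0 0 0 0 0 -7")

```text
time_s: 4.2
position: [0.4571, 0.2068, 0.2485]
tool_rot: [[-0.328, 0.945, 0.0], [0.945, 0.328, 0.0], [0.0, 0.0, -1.0]]
ft_force: [-0.1, -0.1, 0.2]
grip_width: 0.0855
```

arm_command(rows="0 0 0 0 0 0 -7; 0 0 0 0 0 0 -7; 0 0 0 0 0 0 -7; 0 0 0 0 0 0 -7; 0 0 0 0 0 0 -7")

```text
time_s: 4.62
position: [0.4571, 0.2068, 0.2486]
tool_rot: [[-0.81, 0.586, 0.0], [0.586, 0.81, 0.0], [-0.0, 0.0, -1.0]]
ft_force: [0.6, -0.6, -0.1]
grip_width: 0.0855
```

arm_command(rows="0 0 0 0 0 0 -7; 0 0 0 0 0 0 -7; 0 0 0 0 0 0 -7; 0 0 0 0 0 0 -4.7; 0 0 0 0 0 0 0")

```text
time_s: 5.03
position: [0.4572, 0.2069, 0.2485]
tool_rot: [[-0.984, 0.18, 0.0], [0.18, 0.984, 0.0], [-0.0, 0.0, -1.0]]
ft_force: [0.2, 0.6, -0.2]
grip_width: 0.0856
```

```bash
python3 - <<'E'
from h import *
s=readout.observe();print(s["time_s"],s["position"],s["tool_rot"],s["q"])
m=eyes.camera_model("wrist");im=eyes.get_image("wrist")
np.savez("keyview",im=im,mtx=m["mtx"],view=m["view"])
cv2.imwrite("pics/w2.png",im[:,:,::-1])
for c in blobs(im,(0,150,60),(6,255,255),(150,100,500,400),150)[:3]:
    for z in (.1,.088):
        P=np.array([onz(m,p[0],z,True)[:2] for p in c]);print("key",cv2.contourArea(c),cv2.boundingRect(c),axis(P))
E
```

```text
5.0333 [0.4572 0.2069 0.2485] [[-0.9837  0.1796  0.0001]
 [ 0.1796  0.9837  0.    ]
 [-0.0001  0.     -1.    ]] [ 10.805   16.9562  81.7313  -0.0005  81.3077 -68.8507]
key 721.5 (307, 195, 14, 59) (array([0.455 , 0.2066]), array([10.1546, 46.5194]), np.float32(169.35217))
key 721.5 (307, 195, 14, 59) (array([0.4584, 0.206 ]), array([10.5997, 48.5584]), np.float32(169.35216))
```

View pics/w2.png

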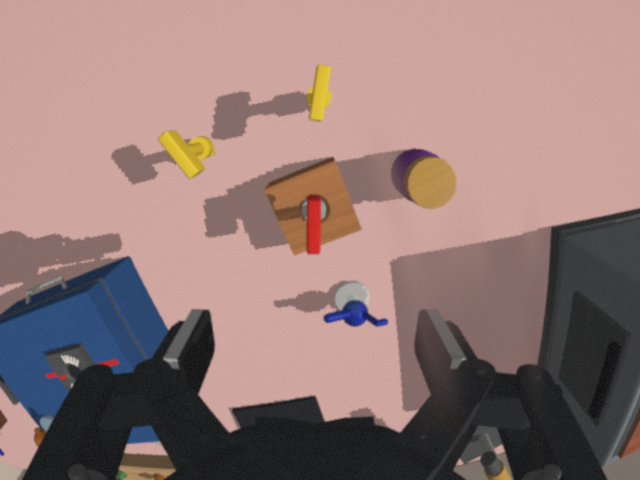

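The wrist view over the stand shows the handle at (314,224). It measures (0.456, 0.2065) at 169.4°, which agrees with the top view and the tool's yaw, so I'll go down and grip.

arm_command(rows="0 0 0 20 0 0 0; 0 0 0 30 0 0 0; 0 0 0 30 0 0 0; 0 0 0 30 0 0 0; 0 0 0 20 0 0 0")

```text
time_s: 5.5
position: [0.4566, 0.207, 0.1162]
tool_rot: [[-0.983, 0.185, -0.002], [0.185, 0.983, -0.0], [0.002, -0.001, -1.0]]
ft_force: [1.0, 0.1, -0.4]
grip_width: 0.0857
```

arm_command(rows="0 0 0 15 0 0 0; 0 0 0 8.5 0 0 0; 0 0 0 0 0 0 0")

```text
time_s: 5.75
position: [0.4571, 0.2071, 0.0936]
tool_rot: [[-0.983, 0.184, -0.003], [0.184, 0.983, -0.001], [0.003, -0.001, -1.0]]
ft_force: [-0.4, -0.3, -1.2]
grip_width: 0.0853
```

arm_command(rows="1 0 0 0 0 0 0; 1 0 0 0 0 0 0; 1 0 0 0 0 0 0; 1 0 0 0 0 0 0; 1 0 0 0 0 0 0", squeeze=50)

```text
time_s: 6.17
position: [0.4581, 0.2076, 0.0954]
tool_rot: [[-0.983, 0.181, 0.001], [0.181, 0.983, 0.0], [-0.001, 0.0, -1.0]]
ft_force: [-1.1, 0.4, 0.1]
grip_width: 0.0256
```

arm_command(rows="1 0 0 0 0 0 0; 1 0 0 0 0 0 0; 1 0 0 0 0 0 0; 1 0 0 0 0 0 0; 1 0 0 0 0 0 0")

```text
time_s: 6.58
position: [0.4581, 0.2074, 0.0952]
tool_rot: [[-0.983, 0.181, 0.001], [0.181, 0.983, -0.0], [-0.001, -0.0, -1.0]]
ft_force: [-1.2, -1.6, 6.1]
grip_width: 0.0103
```

arm_command(rows="1 0 0 -3 0 0 0; 1 0 0 -12 0 0 0; 1 0 0 -25 0 0 0; 1 0 0 -30 0 0 0; 1 0 0 -30 0 0 0")

```text
time_s: 7.0
position: [0.4574, 0.2075, 0.1956]
tool_rot: [[-0.983, 0.181, -0.002], [0.181, 0.983, 0.0], [0.002, -0.0, -1.0]]
ft_force: [1.0, -0.9, -0.8]
grip_width: 0.0098
```

arm_command(rows="1 0 0 -30 0 0 0; 1 0 0 -20 0 0 0; 1 -7 -11 0 0 0 0; 1 -13.5 -22 0 0 0 0; 1 -13.5 -22 0 0 0 0")

```text
time_s: 7.42
position: [0.4812, 0.1471, 0.245]
tool_rot: [[-0.984, 0.179, 0.0], [0.179, 0.984, 0.0], [-0.0, 0.0, -1.0]]
ft_force: [0.8, 0.5, -0.7]
grip_width: 0.0102
```

arm_command(rows="1 -13.5 -22 0 0 0 0; 1 -13.5 -22 0 0 0 0; 1 -13.5 -22 0 0 0 0; 1 -13.5 -22 0 0 0 0; 1 -13.5 -22 0 0 0 0")

```text
time_s: 7.83
position: [0.528, 0.0258, 0.2446]
tool_rot: [[-0.983, 0.181, -0.001], [0.181, 0.983, 0.001], [0.001, 0.0, -1.0]]
ft_force: [0.6, -0.2, -2.1]
grip_width: 0.0103
```

arm_command(rows="1 -13.5 -22 0 0 0 0; 1 -13.5 -22 0 0 0 0; 1 -13.5 -22 0 0 0 0; 1 -13.5 -22 0 0 0 0; 1 -5.5 -9 0 0 0 0")

```text
time_s: 8.25
position: [0.5694, -0.0819, 0.2442]
tool_rot: [[-0.983, 0.183, -0.001], [0.183, 0.983, -0.0], [0.001, -0.0, -1.0]]
ft_force: [-0.9, -0.4, -1.7]
grip_width: 0.0101
```

arm_command(rows="1 0 0 0 0 0 0; 1 0 0 0 0 0 0; 1 0 0 0 0 0 0")

```text
time_s: 8.5
position: [0.5684, -0.0781, 0.2448]
tool_rot: [[-0.984, 0.18, -0.001], [0.18, 0.984, 0.001], [0.001, 0.001, -1.0]]
ft_force: [0.2, -0.0, -1.6]
grip_width: 0.0099
```

```bash
python3 - <<'E'
from h import *
s=readout.observe();print(s["time_s"],s["position"],s["tool_rot"],s["q"],s["ft_force"],s["grip_width"])
m=eyes.camera_model("wrist");im=eyes.get_image("wrist")
np.savez("lockview2",im=im,mtx=m["mtx"],view=m["view"])
m2=eyes.camera_model("side");im2=eyes.get_image("side");im3=eyes.get_image("top")
np.savez("st",side=im2,top=im3)
a=cv2.resize(im[90:410,110:510],None,fx=2,fy=2,interpolation=cv2.INTER_CUBIC)[:600]
cv2.imwrite("pics/w3.png",a[:,:,::-1])
E
```

```text
8.5 [ 0.5684 -0.0781  0.2448] [[-0.9836  0.1803 -0.0006]
 [ 0.1803  0.9836  0.0007]
 [ 0.0007  0.0006 -1.    ]] [-19.6569  24.3663  70.7866   0.0256  84.8913 -99.2723] [ 0.1803 -0.0348 -1.5776] 0.009911187270230088
```

View pics/w3.png

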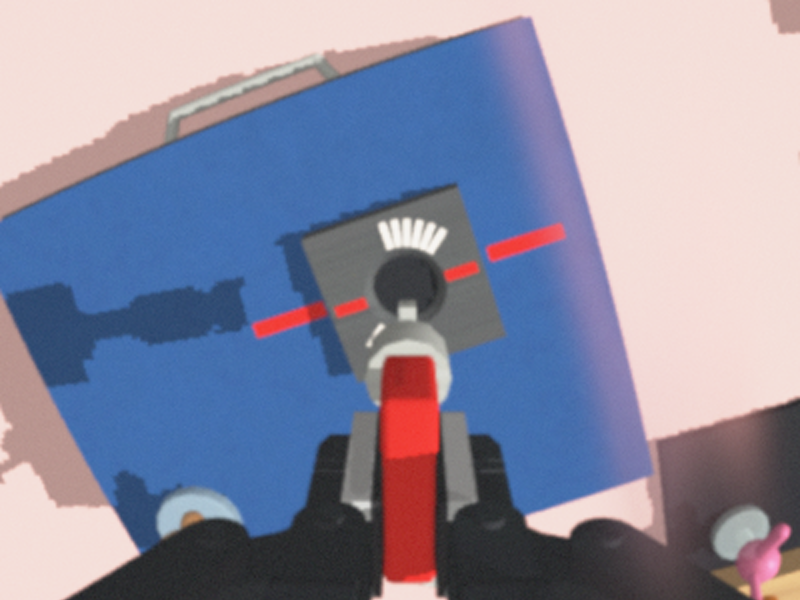

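The wrist view shows the key held upright. The hole is at crop pixel (409,285), the key's wings at (407,310), the guide at (408,350), and the near handle edges at (411,456) and (411,358).

```bash
python3 - <<'E'
from h import *
d=np.load("lockview2.npz");im=d["im"].copy();m={"mtx":d["mtx"],"view":d["view"]}
f=lambda u,v:(110+(u-.5)/2,90+(v-.5)/2)
hsv=cv2.cvtColor(im,cv2.COLOR_RGB2HSV)
print("hues",hsv[90+300//2,110+350//2],hsv[90+285//2,110+409//2],hsv[90+210//2,110+340//2])
def red(img,m,fish,box,amin):
    h=cv2.cvtColor(img,cv2.COLOR_RGB2HSV);k=cv2.inRange(h,(0,110,90),(9,255,255))|cv2.inRange(h,(170,110,90),(180,255,255))
    z=np.zeros_like(k);u0,v0,u1,v1=box;z[v0:v1,u0:u1]=k[v0:v1,u0:u1]
    for c in cv2.findContours(z,0,1)[0]:
        if cv2.contourArea(c)>=amin:
            M=cv2.moments(c);uv=(M["m10"]/M["m00"],M["m01"]/M["m00"]);x,y,w,hh=cv2.boundingRect(c)
            print(" red",M["m00"],(x,y,w,hh),onz(m,uv,.11,fish)[:2],"lid",onz(m,uv,.1,fish)[:2])
print("wrist2");red(im,m,True,(230,195,400,262),20)
print("top0");t=cv2.imread("pics/top0.png")[:,:,::-1].copy();red(t,eyes.camera_model("top"),False,(310,235,372,258),3)
for nm,I,M_,fish,box,ts in(("w2",im,m,True,(292,208,335,246),(60,75,90)),("top",t,eyes.camera_model("top"),False,(330,237,350,256),(35,45,55)),("w1",np.load("lockview.npz")["im"],{k:np.load("lockview.npz")[k] for k in("mtx","view")},True,(285,200,340,250),(60,75,90))):
  for T in ts:
    h=cv2.cvtColor(I,cv2.COLOR_RGB2HSV);k=np.zeros(h.shape[:2],np.uint8);u0,v0,u1,v1=box;k[v0:v1,u0:u1]=(h[v0:v1,u0:u1,2]<T)*255
    c=max(cv2.findContours(k,0,1)[0],key=cv2.contourArea,default=None)
    if c is None or len(c)<6: continue
    P=np.float32([onz(M_,p[0],.11,fish)[:2] for p in c])*1000;print(nm,T,"hole enc",cv2.minEnclosingCircle(P))
s=readout.observe();p=s["position"];R=s["tool_rot"]
for nm,u,v,z in(("top edge",411,456,p[2]+.0048),("low edge",411,358,p[2]-.0192)):
    print(nm,R.T@(onz(m,f(u,v),z,True)-p))
tip=p[2]+.0048-.09
for nm,u,v,z in(("wing bottom end",407,303,tip),("guide bottom front",408,322,tip+.017),("guide top front",408,358,tip+.033)):
    print(nm,R.T@(onz(m,f(u,v),z,True)-p))
E
```

```text
hues [  0 107 169] [120  19  66] [108 157 169]
wrist2
 red 239.5 (237, 241, 37, 18) [ 0.573  -0.1244] lid [ 0.5763 -0.1267]
 red 84.0 (277, 239, 17, 10) [ 0.5725 -0.1009] lid [ 0.5758 -0.1024]
 red 92.0 (332, 221, 18, 10) [ 0.5661 -0.0586] lid [ 0.5691 -0.0584]
 red 259.0 (354, 202, 38, 18) [ 0.5593 -0.0334] lid [ 0.562  -0.0323]
top0
 red 15.5 (315, 248, 12, 4) [ 0.5608 -0.0302] lid [ 0.5611 -0.0303]
 red 3.5 (329, 247, 5, 2) [ 0.5647 -0.0567] lid [ 0.5651 -0.0569]
 red 3.5 (346, 244, 5, 2) [ 0.5717 -0.1001] lid [ 0.5721 -0.1006]
 red 9.0 (356, 242, 9, 3) [ 0.5755 -0.1291] lid [ 0.576  -0.1298]
w2 60 hole enc ((568.0499877929688, -72.34237670898438), 8.584542274475098)
w2 75 hole enc ((568.914306640625, -78.11524963378906), 12.852806091308594)
w2 90 hole enc ((568.93017578125, -77.79566955566406), 13.77483081817627)
top 35 hole enc ((568.24072265625, -74.66654968261719), 11.122572898864746)
top 45 hole enc ((568.3775634765625, -76.49710083007812), 14.02137565612793)
top 55 hole enc ((568.219970703125, -78.40670776367188), 32.5423698425293)
w1 60 hole enc ((570.614501953125, -78.20735931396484), 11.605691909790039)
w1 75 hole enc ((569.750244140625, -78.00468444824219), 13.123305320739746)
w1 90 hole enc ((569.6998291015625, -77.59416198730469), 14.229253768920898)
top edge [ 0.0113  0.0002 -0.0048]
low edge [0.0211 0.0003 0.0192]
wing bottom end [ 0.0107 -0.0007  0.0852]
guide bottom front [ 0.011  -0.0004  0.0682]
guide top front [ 0.007  -0.0004  0.0522]
```

The wrist views from opposite sides agree on the lock, at (0.5692, −0.0797) with a yaw of about 8.6°. The dark disc is biased by shadow, so I trust the marks. The key sits near the tool axis, so I'll shift about −1.2/−1.2 mm and lower it to just above the mouth.

arm_command(rows="1 -1.2 -1.2 5 0 0 0; 1 0 0 15 0 0 0; 1 0 0 15 0 0 0; 1 0 0 8 0 0 0; 1 0 0 0 0 0 0")

```text
time_s: 9.07
position: [0.569, -0.0803, 0.1999]
tool_rot: [[-0.984, 0.181, -0.004], [0.181, 0.984, 0.001], [0.004, 0.001, -1.0]]
ft_force: [-0.7, -0.9, -1.9]
grip_width: 0.0099
```

arm_command(rows="1 0 0 0 0 0 0; 1 0 0 0 0 0 0")

```text
time_s: 9.23
position: [0.5701, -0.0808, 0.2027]
tool_rot: [[-0.983, 0.181, 0.001], [0.181, 0.983, -0.0], [-0.001, -0.0, -1.0]]
ft_force: [-0.3, -0.6, -1.4]
grip_width: 0.0101
```

```bash
python3 - <<'E'
from h import *
s=readout.observe();print(s["time_s"],s["position"],s["tool_rot"][:,0],s["ft_force"],s["wrist_torque"],s["joint_efforts"])
m=eyes.camera_model("wrist");im=eyes.get_image("wrist");si=eyes.get_image("side")
a=cv2.resize(im[150:350,190:440],None,fx=2.4,fy=2.4,interpolation=cv2.INTER_CUBIC)
b=cv2.resize(si[150:270,280:400],None,fx=4,fy=4,interpolation=cv2.INTER_CUBIC)[:480,200:400]
b=cv2.resize(si[150:270,315:365],None,fx=4,fy=4,interpolation=cv2.INTER_CUBIC)
cv2.imwrite("pics/w4.png",np.hstack([a,b])[:,:,::-1]);np.savez("near",im=im,mtx=m["mtx"],view=m["view"])
E
```

```text
9.2333 [ 0.5701 -0.0808  0.2027] [-0.9835  0.181  -0.0014] [-0.3277 -0.6193 -1.4231] [ 0.03   -0.0454  0.0627] [  0.0046 -48.258  -22.3214  -0.0001   0.0003   0.0002]
```

View pics/w4.png

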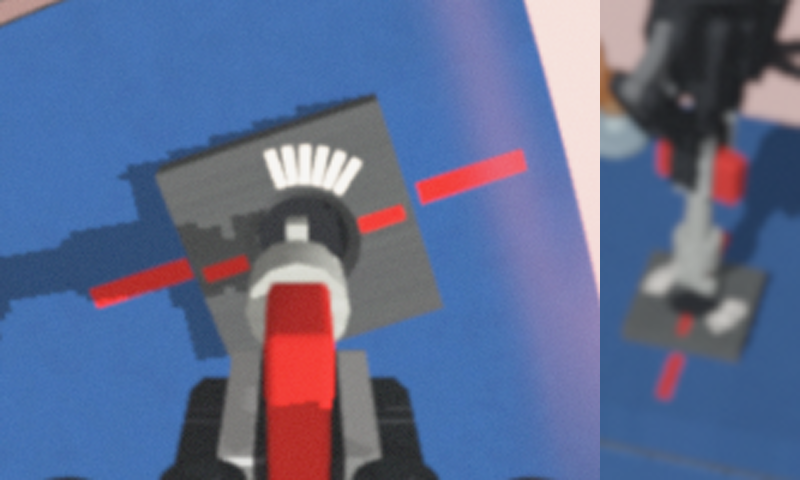

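The wrist crop shows the wings at crop (296,232), with the inner red marks ending at (248,264) and (360,226), so their middle is at about (304,245). The key seems about 1 mm off to the image's left, so I'll compute the relative offset in this same image.

```bash
python3 - <<'E'
from h import *
d=np.load("near.npz");im=d["im"].copy();m={"mtx":d["mtx"],"view":d["view"]}
s=readout.observe();p=s["position"];R=s["tool_rot"];print(s["time_s"],p)
h=cv2.cvtColor(im,cv2.COLOR_RGB2HSV);k=cv2.inRange(h,(0,120,60),(9,255,255))|cv2.inRange(h,(170,120,60),(180,255,255))
z=np.zeros_like(k);z[205:285,220:415]=k[205:285,220:415]
C=[]
for c in cv2.findContours(z,0,1)[0]:
    if cv2.contourArea(c)>20:
        M=cv2.moments(c);uv=(M["m10"]/M["m00"],M["m01"]/M["m00"]);t=R.T@(onz(m,uv,.11,True)-p);P=np.array([R.T@(onz(m,q[0],.11,True)-p) for q in c])
        print(M["m00"],np.round(uv,1),t[:2]*1000,"y range",P[:,1].min()*1000,P[:,1].max()*1000)
f=lambda u,v:(190+(u-1)/2.4,150+(v-1)/2.4)
# fan ticks, front fan
z=np.zeros_like(k);kk=cv2.inRange(h,(0,0,190),(180,45,255));z[200:240,295:345]=kk[200:240,295:345]
P=np.array([(R.T@(onz(m,(u,v),.11,True)-p))[:2]*1000 for v,u in np.argwhere(z)]);print("fan centroid",P.mean(0),"area px",len(P))
tip=p[2]+.0048-.09
for nm,u,v,zz in(("wing bottom end",296,218,tip),("wing top end",296,238,tip+.006),("guide left",249,310,tip+.025),("guide right",348,310,tip+.025)):
    print(nm,(R.T@(onz(m,f(u,v),zz,True)-p))*1000)
print("hole if at .5692,-.0797:",(R.T@(np.array([.5692,-.0797,.11])-p))*1000)
E
```

```text
9.3333 [ 0.5701 -0.0808  0.2027]
390.5 [314.1 276.3] [-15.9861  -0.2226] y range -8.692301322178912 8.165769425876139
315.5 [248.8 267.4] [ -9.9622 -42.169 ] y range -56.34968970622435 -28.2895898821287
109.0 [283.8 261.5] [ -5.7443 -19.3797] y range -25.66763766176426 -13.524107126463413
119.0 [348.5 240.8] [ 8.1633 21.1642] y range 15.236958765536958 27.111636131763948
361.0 [385.8 223.2] [19.673  44.0309] y range 30.473748590840007 58.13279940068851
fan centroid [21.7032  2.9873] area px 538
wing bottom end [10.951  -0.9218 85.1829]
wing top end [ 7.8361 -0.9062 79.1878]
guide left [ -2.7788 -11.6047  60.2074]
guide right [-2.7662 11.0275 60.2017]
hole if at .5692,-.0797: [ 1.2138  0.9388 92.679 ]
```

arm_command(rows="1 1.2 1.3 0 0 0 0; 1 0 0 0 0 0 0; 1 0 0 0 0 0 0; 1 0 0 0 0 0 0; 1 0 0 0 0 0 0")

```text
time_s: 9.75
position: [0.5688, -0.0792, 0.2019]
tool_rot: [[-0.983, 0.181, 0.0], [0.181, 0.983, -0.0], [-0.0, -0.0, -1.0]]
ft_force: [1.3, 0.1, -1.7]
grip_width: 0.0099
```

```bash
cat > rel.py <<'E'
from h import *
def rel():
    s=readout.observe();p=s["position"];R=s["tool_rot"];m=eyes.camera_model("wrist");im=eyes.get_image("wrist")
    h=cv2.cvtColor(im,cv2.COLOR_RGB2HSV);k=cv2.inRange(h,(0,120,60),(9,255,255))|cv2.inRange(h,(170,120,60),(180,255,255))
    z=np.zeros_like(k);z[205:290,220:415]=k[205:290,220:415];L=[]
    for c in cv2.findContours(z,0,1)[0]:
        M=cv2.moments(c)
        if 60<M["m00"]<180: L.append((R.T@(onz(m,(M["m10"]/M["m00"],M["m01"]/M["m00"]),.11,True)-p))[:2]*1000)
    print("t",s["time_s"],"p",p,"inner marks",*L,"mid",np.mean(L,0))
    # wing end: brightest narrow strip above guide, column centroid
    row=range(238,247); g=im[:,:,0].astype(int)
    for v in row:
        u=np.arange(296,334); b=u[g[v,296:334]>110]; print(v,b.min() if len(b) else None,b.max() if len(b) else None,end="; ")
    print(); return im
E
python3 - <<'E'
from rel import *
a=rel(); b=rel(); cv2.imwrite("pics/n5.png",a[:,:,::-1])
E
```

```text
t 9.75 p [ 0.5688 -0.0792  0.2019] inner marks [ -7.4403 -20.6844] [ 6.5414 19.8159] mid [-0.4495 -0.4343]
238 None None; 239 None None; 240 None None; 241 310 317; 242 309 317; 243 309 317; 244 309 318; 245 309 318; 246 309 318; 
t 9.8 p [ 0.5688 -0.0792  0.2018] inner marks [ -7.5059 -20.7669] [ 6.4804 19.7827] mid [-0.5127 -0.4921]
238 333 333; 239 None None; 240 None None; 241 310 317; 242 309 317; 243 309 317; 244 309 318; 245 309 318; 246 309 318;
```

arm_command(rows="1 -0.4 0 3 0 0 0; 1 0 0 3 0 0 0; 1 0 0 3 0 0 0; 1 0 0 3 0 0 0; 1 0 0 0 0 0 0")

```text
time_s: 10.27
position: [0.5689, -0.0792, 0.1889]
tool_rot: [[-0.983, 0.181, -0.001], [0.181, 0.983, 0.0], [0.001, 0.0, -1.0]]
ft_force: [-0.6, -0.0, -1.3]
grip_width: 0.0099
```

arm_command(rows="1 0 0 2 0 0 0; 1 0 0 2 0 0 0; 1 0 0 0 0 0 0")

```text
time_s: 10.52
position: [0.5691, -0.0793, 0.1854]
tool_rot: [[-0.983, 0.181, -0.001], [0.181, 0.983, 0.0], [0.001, 0.0, -1.0]]
ft_force: [0.3, 0.5, -1.3]
grip_width: 0.01
```

```bash
cat > st.py <<'E'
from h import *
s=readout.observe();print(s["time_s"],s["position"]*1000,"yaw",np.degrees(np.arctan2(s["tool_rot"][1,0],s["tool_rot"][0,0]))%360,"F",s["ft_force"],"T",s["wrist_torque"],"q",s["q"],"w",s["grip_width"],"tilt",np.degrees(s["tool_rot"][:2,2]))
E
python3 st.py
```

```text
10.5167 [569.0881 -79.2565 185.4347] yaw 169.56621754987856 F [ 0.3057  0.5191 -1.3133] T [-0.0499 -0.05    0.0081] q [-19.7278  27.1919  76.2826  -0.002   76.5597 -99.2935] w 0.009967851947302115 tilt [-0.0328  0.0097]
```

arm_command(rows="1 0 0 2 0 0 0; 1 0 0 2 0 0 0; 1 0 0 1.5 0 0 0; 1 0 0 0 0 0 0")

```text
time_s: 10.85
position: [0.5691, -0.0792, 0.1799]
tool_rot: [[-0.983, 0.181, -0.001], [0.181, 0.983, 0.0], [0.001, 0.0, -1.0]]
ft_force: [0.3, 0.1, -0.5]
grip_width: 0.0103
```

arm_command(rows="1 0 0 1.5 0 0 0; 1 0 0 1.5 0 0 0; 1 0 0 1.5 0 0 0; 1 0 0 0 0 0 0")

```text
time_s: 11.18
position: [0.5691, -0.0792, 0.1754]
tool_rot: [[-0.983, 0.181, -0.001], [0.181, 0.983, 0.0], [0.001, 0.0, -1.0]]
ft_force: [-0.8, -0.4, -1.7]
grip_width: 0.0098
```

```bash
python3 st.py
```

```text
11.1833 [569.1022 -79.2421 175.4434] yaw 169.56827496223946 F [-0.8473 -0.409  -1.7408] T [ 0.0114 -0.0283  0.0513] q [-19.7272  27.7352  77.1298   0.0012  75.1696 -99.2958] w 0.00976120597894507 tilt [-0.0322  0.0128]
```

arm_command(rows="1 0 0 1.5 0 0 0; 1 0 0 1.5 0 0 0; 1 0 0 1 0 0 0; 1 0 0 0 0 0 0")

```text
time_s: 11.52
position: [0.5691, -0.0793, 0.1715]
tool_rot: [[-0.983, 0.181, -0.0], [0.181, 0.983, 0.0], [0.0, 0.0, -1.0]]
ft_force: [-0.6, 0.2, -2.1]
grip_width: 0.0101
```

arm_command(rows="1 0 0 1 0 0 0; 1 0 0 0.5 0 0 0; 1 0 0 0 0 0 0")

```text
time_s: 11.77
position: [0.5692, -0.0793, 0.1702]
tool_rot: [[-0.983, 0.181, -0.0], [0.181, 0.983, 0.0], [0.0, 0.0, -1.0]]
ft_force: [-0.5, -0.6, -1.7]
grip_width: 0.0098
```

arm_command(rows="1 0 0 0.5 0 0 0; 1 0 0 0.5 0 0 0; 1 0 0 0 0 0 0")

```text
time_s: 12.02
position: [0.5692, -0.0793, 0.1693]
tool_rot: [[-0.983, 0.181, -0.0], [0.181, 0.983, 0.0], [0.0, -0.0, -1.0]]
ft_force: [0.2, 0.2, -1.7]
grip_width: 0.0102
```

```bash
python3 st.py
```

```text
12.0167 [569.2076 -79.2908 169.2626] yaw 169.56670913424958 F [ 0.1583  0.2453 -1.7308] T [ 0.0355 -0.014   0.0419] q [-19.7275  28.0805  77.6436  -0.0006  74.2792 -99.2941] w 0.01022179645389032 tilt [-0.0032  0.0005]
```

arm_command(rows="1 0 0 0.5 0 0 0; 1 0 0 0.5 0 0 0; 1 0 0 0 0 0 0")

```text
time_s: 12.27
position: [0.5692, -0.0793, 0.1684]
tool_rot: [[-0.983, 0.181, 0.0], [0.181, 0.983, -0.0], [-0.0, -0.0, -1.0]]
ft_force: [0.9, 0.2, -0.6]
grip_width: 0.0097
```

arm_command(rows="1 0 0 0.5 0 0 0; 1 0 0 0.5 0 0 0; 1 0 0 0 0 0 0")

```text
time_s: 12.52
position: [0.5693, -0.0793, 0.1674]
tool_rot: [[-0.983, 0.181, 0.0], [0.181, 0.983, -0.0], [-0.0, -0.0, -1.0]]
ft_force: [-0.7, -0.3, 1.9]
grip_width: 0.0101
```

```bash
python3 st.py
```

```text
12.5167 [569.2643 -79.3256 167.4107] yaw 169.56443627724337 F [-0.6681 -0.2771  1.909 ] T [ 0.0577  0.0603 -0.0075] q [-19.7294  28.1853  77.796    0.0006  74.0052 -99.294 ] w 0.01005175950276786 tilt [ 0.0129 -0.004 ]
```

arm_command(rows="1 0 0 0.7 0 0 0; 1 0 0 0 0 0 0; 1 0 0 0 0 0 1.5; 1 0 0 0 0 0 1.5; 1 0 0 0 0 0 0")

```text
time_s: 12.93
position: [0.5694, -0.0794, 0.1668]
tool_rot: [[-0.972, 0.233, 0.001], [0.233, 0.972, -0.0], [-0.001, -0.0, -1.0]]
ft_force: [0.5, 0.0, 2.5]
grip_width: 0.0103
```

```bash
python3 st.py
```

```text
12.9333 [569.3591 -79.4009 166.8203] yaw 166.5082302933145 F [0.5218 0.0458 2.523 ] T [-0.0416  0.0524 -0.0025] q [-19.7317  28.2212  77.8401  -0.0035  73.9046 -96.2389] w 0.010339494325158573 tilt [ 0.0309 -0.0147]
```

arm_command(rows="1 0 0 0 0 0 1.5; 1 0 0 0 0 0 1.5; 1 0 0 0 0 0 1; 1 0 0 0 0 0 0")

```text
time_s: 13.27
position: [0.5694, -0.0794, 0.1667]
tool_rot: [[-0.954, 0.3, 0.0], [0.3, 0.954, -0.0], [-0.001, -0.0, -1.0]]
ft_force: [-0.1, 1.2, 2.4]
grip_width: 0.0096
```

```bash
python3 st.py
```

```text
13.2667 [569.3584 -79.3707 166.748 ] yaw 162.56069132668608 F [-0.0605  1.2239  2.3766] T [-0.05   -0.0199  0.0483] q [-19.7295  28.2265  77.8439  -0.0018  73.9    -92.2897] w 0.009561888899652414 tilt [ 0.0273 -0.0116]
```

arm_command(rows="1 0 0 0 0 0 1.5; 1 0 0 0 0 0 1.5; 1 0 0 0 0 0 1; 1 0 0 0 0 0 0")

```text
time_s: 13.6
position: [0.5693, -0.0794, 0.1667]
tool_rot: [[-0.931, 0.365, 0.0], [0.365, 0.931, -0.0], [-0.0, -0.0, -1.0]]
ft_force: [0.2, -0.3, 1.9]
grip_width: 0.0096
```

```bash
python3 st.py
```

```text
13.6 [569.2995 -79.36   166.697 ] yaw 158.5648810362953 F [ 0.2292 -0.2902  1.8811] T [-0.036  -0.0328  0.0328] q [-19.7307  28.2283  77.8501  -0.0014  73.9038 -88.2951] w 0.009597459273414113 tilt [ 0.0164 -0.0073]
```

arm_command(rows="1 0 0 0.3 0 0 1.5; 1 0 0 0 0 0 1.5; 1 0 0 0 0 0 1; 1 0 0 0 0 0 0")

```text
time_s: 13.93
position: [0.5693, -0.0793, 0.1664]
tool_rot: [[-0.903, 0.429, 0.0], [0.429, 0.903, -0.0], [-0.0, -0.0, -1.0]]
ft_force: [0.8, -1.3, 2.7]
grip_width: 0.0104
```

```bash
python3 st.py
```

```text
13.9333 [569.2657 -79.3337 166.3803] yaw 154.56941790690624 F [ 0.7981 -1.298   2.6647] T [-0.0843 -0.0052  0.0386] q [-19.7294  28.2453  77.8778  -0.0013  73.865  -84.2984] w 0.010377525646880692 tilt [ 0.0107 -0.0052]
```

arm_command(rows="1 0 0 0 0 0 1.5; 1 0 0 0 0 0 1.5; 1 0 0 0 0 0 1; 1 0 0 0 0 0 0")

```text
time_s: 14.27
position: [0.5692, -0.0794, 0.1663]
tool_rot: [[-0.871, 0.491, -0.0], [0.491, 0.871, -0.0], [-0.0, -0.0, -1.0]]
ft_force: [-0.4, -1.4, 2.8]
grip_width: 0.0099
```

```bash
python3 st.py
```

```text
14.2667 [569.2097 -79.432  166.335 ] yaw 150.56759935807034 F [-0.4172 -1.4214  2.8151] T [-0.2061  0.0216  0.0094] q [-19.7344  28.2483  77.8809  -0.0167  73.867  -80.2974] w 0.00993281610998411 tilt [-0.0017 -0.0164]
```

arm_command(rows="1 0 0 0 0 0 1.5; 1 0 0 0 0 0 1.5; 1 0 0 0 0 0 1; 1 0 0 0 0 0 0")

```text
time_s: 14.6
position: [0.5691, -0.0792, 0.1662]
tool_rot: [[-0.834, 0.551, -0.0], [0.551, 0.834, 0.0], [0.0, 0.0, -1.0]]
ft_force: [1.1, 1.7, -1.2]
grip_width: 0.0102
```

```bash
python3 st.py
```

```text
14.6 [569.1467 -79.2331 166.1522] yaw 146.5632736058216 F [ 1.1082  1.7044 -1.2349] T [ 0.1329 -0.1819 -0.0164] q [-19.7307  28.2574  77.8982   0.0154  73.8652 -76.2982] w 0.010210527703428106 tilt [-0.0146  0.0209]
```

Contact force fell from about 4.3 N to zero between −38° and −42° in the box frame, so the key has found the slot. I'll turn 2° more to centre it, then sink it gently.

arm_command(rows="1 0 0 0 0 0 1; 1 0 0 0 0 0 1; 1 0 0 1 0 0 0; 1 0 0 1 0 0 0; 1 0 0 0 0 0 0")

```text
time_s: 15.02
position: [0.569, -0.0792, 0.1639]
tool_rot: [[-0.815, 0.58, -0.001], [0.58, 0.815, 0.0], [0.001, -0.0, -1.0]]
ft_force: [0.4, -0.6, -1.7]
grip_width: 0.0101
```

```bash
python3 st.py
```

```text
15.0167 [569.037  -79.1851 163.9111] yaw 144.5818083065638 F [ 0.4391 -0.6    -1.6925] T [0.0355 0.0071 0.0217] q [-19.7261  28.3868  78.079    0.0063  73.5811 -74.3097] w 0.010052276632809078 tilt [-0.042   0.0215]
```

Free descent with no load; sinking on in small steps.

arm_command(rows="1 0 0 1 0 0 0; 1 0 0 1 0 0 0; 1 0 0 1 0 0 0; 1 0 0 0 0 0 0")

```text
time_s: 15.35
position: [0.5691, -0.0793, 0.1611]
tool_rot: [[-0.815, 0.58, -0.0], [0.58, 0.815, 0.0], [0.0, -0.0, -1.0]]
ft_force: [-0.3, 0.7, -1.4]
grip_width: 0.0101
```

arm_command(rows="1 0 0 1 0 0 0; 1 0 0 1 0 0 0; 1 0 0 0.5 0 0 0; 1 0 0 0 0 0 0")

```text
time_s: 15.68
position: [0.5692, -0.0793, 0.1587]
tool_rot: [[-0.815, 0.58, -0.0], [0.58, 0.815, 0.0], [0.0, -0.0, -1.0]]
ft_force: [-0.6, 0.8, -1.4]
grip_width: 0.0099
```

```bash
python3 st.py
```

```text
15.6833 [569.1524 -79.2786 158.6736] yaw 144.56554871774182 F [-0.6385  0.8062 -1.4097] T [-0.0148 -0.0093  0.0254] q [-19.7289  28.6937  78.4954   0.0009  72.8258 -74.2947] w 0.009926220431754732 tilt [-0.0137  0.0059]
```

arm_command(rows="1 0 0 1 0 0 0; 1 0 0 1 0 0 0; 1 0 0 1 0 0 0; 1 0 0 0 0 0 0")

```text
time_s: 16.02
position: [0.5691, -0.0793, 0.1556]
tool_rot: [[-0.815, 0.58, -0.0], [0.58, 0.815, 0.0], [0.0, -0.0, -1.0]]
ft_force: [0.2, -0.4, -1.5]
grip_width: 0.0098
```

arm_command(rows="1 0 0 0.5 0 0 0; 1 0 0 0.5 0 0 0; 1 0 0 0 0 0 0")

```text
time_s: 16.27
position: [0.5692, -0.0793, 0.1548]
tool_rot: [[-0.815, 0.58, 0.0], [0.58, 0.815, 0.0], [0.0, 0.0, -1.0]]
ft_force: [-0.2, -0.1, -1.2]
grip_width: 0.0098
```

arm_command(rows="1 0 0 0.5 0 0 0; 1 0 0 0 0 0 0; 1 0 0 0 0 0 0")

```text
time_s: 16.52
position: [0.5692, -0.0793, 0.1543]
tool_rot: [[-0.815, 0.58, 0.0], [0.58, 0.815, 0.0], [-0.0, 0.0, -1.0]]
ft_force: [0.8, 0.2, -1.4]
grip_width: 0.0102
```

```bash
python3 st.py
```

```text
16.5167 [569.2428 -79.2908 154.34  ] yaw 144.56354143716808 F [ 0.7843  0.1888 -1.4269] T [ 0.0497 -0.0641  0.0286] q [-19.7274  28.9533  78.8322   0.0021  72.2104 -74.2916] w 0.010237598825790874 tilt [0.0045 0.0005]
```

arm_command(rows="1 0 0 0.5 0 0 0; 1 0 0 0 0 0 0; 1 0 0 0 0 0 0")

```text
time_s: 16.77
position: [0.5693, -0.0793, 0.1543]
tool_rot: [[-0.815, 0.58, 0.001], [0.58, 0.815, -0.0], [-0.001, 0.0, -1.0]]
ft_force: [-0.7, 0.5, 4.4]
grip_width: 0.0099
```

arm_command(rows="1 0 0 0.4 0 0 0; 1 0 0 0 0 0 0; 1 0 0 0 0 0 0")

```text
time_s: 17.02
position: [0.5694, -0.0793, 0.1543]
tool_rot: [[-0.815, 0.58, 0.001], [0.58, 0.815, -0.0], [-0.001, 0.0, -1.0]]
ft_force: [-0.7, 0.6, 7.0]
grip_width: 0.01
```

```bash
python3 st.py
```

```text
17.0167 [569.399  -79.3488 154.2652] yaw 144.5669464183155 F [-0.6792  0.5674  6.9997] T [ 0.1757  0.3626 -0.0161] q [-19.7259  28.948   78.8562  -0.002   72.125  -74.2923] w 0.010029537015007521 tilt [ 0.066  -0.0257]
```

It's on the hard floor with tip at about 0.069 m. I'll unload it, then turn clockwise towards the red marks at a yaw of about 98.6°.

arm_command(rows="1 0 0 -0.7 0 0 0; 1 0 0 0 0 0 0; 1 0 0 0 0 0 2; 1 0 0 0 0 0 2; 1 0 0 0 0 0 2")

```text
time_s: 17.43
position: [0.5695, -0.0794, 0.1543]
tool_rot: [[-0.749, 0.663, 0.001], [0.663, 0.749, -0.0], [-0.001, 0.0, -1.0]]
ft_force: [0.0, 1.1, 2.6]
grip_width: 0.0101
```

arm_command(rows="1 0 0 0 0 0 2; 1 0 0 0 0 0 0")

```text
time_s: 17.6
position: [0.5695, -0.0794, 0.1543]
tool_rot: [[-0.725, 0.688, 0.001], [0.688, 0.725, -0.0], [-0.001, 0.0, -1.0]]
ft_force: [0.3, -0.2, 2.8]
grip_width: 0.0101
```

```bash
python3 st.py
```

```text
17.6 [569.4563 -79.393  154.2788] yaw 136.49720501402112 F [ 0.3312 -0.1882  2.8417] T [ 0.0789 -0.1006 -0.001 ] q [-19.7289  28.9626  78.8264  -0.0003  72.1667 -66.226 ] w 0.010052463156039934 tilt [ 0.0416 -0.0152]
```

arm_command(rows="1 0 0 0 0 0 2; 1 0 0 0 0 0 2; 1 0 0 0 0 0 2; 1 0 0 0 0 0 0")

```text
time_s: 17.93
position: [0.5694, -0.0794, 0.1543]
tool_rot: [[-0.65, 0.76, 0.001], [0.76, 0.65, -0.0], [-0.001, 0.0, -1.0]]
ft_force: [0.2, -0.4, 3.3]
grip_width: 0.0101
```

```bash
python3 st.py
```

```text
17.9333 [569.4186 -79.4097 154.2614] yaw 130.5516293395802 F [ 0.2463 -0.4335  3.2875] T [-0.0274 -0.1061  0.0013] q [-19.7308  28.9626  78.8297  -0.0027  72.1687 -60.2816] w 0.010064382252520309 tilt [ 0.0358 -0.0156]
```

Still free, with next to no torque.

arm_command(rows="1 0 0 0 0 0 2; 1 0 0 0 0 0 2; 1 0 0 0 0 0 2; 1 0 0 0 0 0 2; 1 0 0 0 0 0 2")

```text
time_s: 18.35
position: [0.5694, -0.0794, 0.1543]
tool_rot: [[-0.509, 0.861, 0.001], [0.861, 0.509, -0.0], [-0.001, 0.0, -1.0]]
ft_force: [0.2, -0.3, 3.5]
grip_width: 0.0099
```

arm_command(rows="1 0 0 0 0 0 2; 1 0 0 0 0 0 2; 1 0 0 0 0 0 2; 1 0 0 0 0 0 2; 1 0 0 0 0 0 2")

```text
time_s: 18.77
position: [0.5693, -0.0794, 0.1543]
tool_rot: [[-0.352, 0.936, 0.0], [0.936, 0.352, -0.0], [-0.0, 0.0, -1.0]]
ft_force: [-0.5, 0.2, 3.1]
grip_width: 0.01
```

arm_command(rows="1 0 0 0 0 0 2; 1 0 0 0 0 0 2; 1 0 0 0 0 0 1; 1 0 0 0 0 0 0")

```text
time_s: 19.1
position: [0.5693, -0.0794, 0.1543]
tool_rot: [[-0.269, 0.963, 0.0], [0.963, 0.269, -0.0], [-0.0, 0.0, -1.0]]
ft_force: [0.2, 0.6, 4.3]
grip_width: 0.0097
```

```bash
python3 st.py
```

```text
19.1 [569.3199 -79.4136 154.2632] yaw 105.61133140783376 F [0.2442 0.6365 4.3243] T [-0.0581  0.0453  0.0529] q [-19.733   28.9594  78.8353  -0.0067  72.1808 -35.3423] w 0.009702465887603252 tilt [ 0.0209 -0.0143]
```

arm_command(rows="1 0 0 -0.3 0 0 1.5; 1 0 0 0 0 0 1.5; 1 0 0 0 0 0 1; 1 0 0 0 0 0 0; 1 0 0 0 0 0 0")

```text
time_s: 19.52
position: [0.5692, -0.0793, 0.1543]
tool_rot: [[-0.202, 0.979, -0.0], [0.979, 0.202, 0.0], [0.0, -0.0, -1.0]]
ft_force: [0.1, -0.1, 1.1]
grip_width: 0.0101
```

```bash
python3 st.py
```

```text
19.5167 [569.1544 -79.3343 154.2932] yaw 101.63476424574253 F [ 0.1072 -0.1431  1.0873] T [-0.0504 -0.0055 -0.0163] q [-19.7322  28.9562  78.8355  -0.004   72.2232 -31.3657] w 0.010138580412616094 tilt [-0.0154  0.0015]
```

arm_command(rows="1 0 0 0 0 0 1; 1 0 0 0 0 0 0; 1 0 0 0 0 0 0")

```text
time_s: 19.77
position: [0.5692, -0.0793, 0.1543]
tool_rot: [[-0.184, 0.983, -0.0], [0.983, 0.184, 0.0], [0.0, -0.0, -1.0]]
ft_force: [-0.1, -0.8, 1.3]
grip_width: 0.0099
```

```bash
python3 st.py
```

```text
19.7667 [569.1641 -79.2991 154.3151] yaw 100.57913029162984 F [-0.056  -0.7806  1.3439] T [-0.105  -0.0524 -0.0029] q [-19.7296  28.9544  78.8348  -0.0011  72.2238 -30.3084] w 0.009862507677286051 tilt [-0.0126  0.0034]
```

arm_command(rows="1 0 0 0 0 0 1; 1 0 0 0 0 0 0; 1 0 0 0 0 0 0")

```text
time_s: 20.02
position: [0.5692, -0.0793, 0.1543]
tool_rot: [[-0.166, 0.986, -0.0], [0.986, 0.166, 0.0], [0.0, -0.0, -1.0]]
ft_force: [-0.7, -0.6, 0.6]
grip_width: 0.01
```

```bash
python3 st.py
```

```text
20.0167 [569.2163 -79.2804 154.3366] yaw 99.56416574938345 F [-0.6602 -0.6033  0.6234] T [-0.0532 -0.062  -0.0421] q [-19.7272  28.9547  78.8302   0.0018  72.221  -29.2919] w 0.010038170960305754 tilt [-0.0049  0.0036]
```

arm_command(rows="1 0 0 0 0 0 0.7; 1 0 0 0 0 0 0; 1 0 0 0 0 0 0")

```text
time_s: 20.27
position: [0.5692, -0.0793, 0.1543]
tool_rot: [[-0.154, 0.988, -0.0], [0.988, 0.154, 0.0], [0.0, -0.0, -1.0]]
ft_force: [1.0, -1.2, 0.2]
grip_width: 0.0099
```

```bash
python3 st.py
```

```text
20.2667 [569.2445 -79.2951 154.3111] yaw 98.8618179528214 F [ 1.023  -1.1942  0.242 ] T [-0.0952 -0.1822  0.0151] q [-19.7284  28.9574  78.83     0.0037  72.2148 -28.5914] w 0.009936776903657395 tilt [-0.0008  0.004 ]
```

arm_command(rows="1 0 0 0 0 0 0.5; 1 0 0 0 0 0 0; 1 0 0 0 0 0 0")

```text
time_s: 20.52
position: [0.5692, -0.0793, 0.1543]
tool_rot: [[-0.145, 0.989, 0.0], [0.989, 0.145, 0.0], [0.0, 0.0, -1.0]]
ft_force: [1.9, -0.9, -0.8]
grip_width: 0.0103
```

```bash
python3 st.py
```

```text
20.5167 [569.2449 -79.2985 154.3458] yaw 98.36071446318692 F [ 1.8834 -0.8633 -0.7522] T [-0.0823 -0.2517 -0.0217] q [-19.7284  28.9545  78.8287   0.0027  72.2163 -28.0899] w 0.010321065015308632 tilt [0.0013 0.0023]
```

arm_command(rows="1 0 0 0 0 0 0.4; 1 0 0 0 0 0 0; 1 0 0 0 0 0 0")

```text
time_s: 20.77
position: [0.5693, -0.0793, 0.1544]
tool_rot: [[-0.138, 0.99, 0.0], [0.99, 0.138, 0.0], [0.0, 0.0, -1.0]]
ft_force: [1.2, -1.1, -1.8]
grip_width: 0.01
```

```bash
python3 st.py
```

```text
20.7667 [569.2629 -79.2919 154.3565] yaw 97.95993409541768 F [ 1.2296 -1.1172 -1.7909] T [-0.1432 -0.3713 -0.0619] q [-19.7281  28.9547  78.8265   0.0051  72.2169 -27.6896] w 0.009996458823027266 tilt [0.0035 0.0039]
```

arm_command(rows="1 0 0 0 0 0 0.5; 1 0 0 0 0 0 0; 1 0 0 0 0 0 0")

```text
time_s: 21.02
position: [0.5693, -0.0793, 0.1544]
tool_rot: [[-0.13, 0.992, 0.0], [0.992, 0.13, -0.0], [-0.0, 0.0, -1.0]]
ft_force: [2.7, 0.5, -2.3]
grip_width: 0.01
```

```bash
python3 - <<'E'
from h import *
exec(open("st.py").read())
im=eyes.get_image("wrist");m=eyes.camera_model("wrist")
cv2.imwrite("pics/w5.png",cv2.resize(im[110:410,120:520],None,fx=2,fy=2,interpolation=cv2.INTER_CUBIC)[:,:,::-1])
E
```

```text
21.0167 [569.2935 -79.2924 154.4106] yaw 97.46112084935554 F [ 2.6525  0.5253 -2.3231] T [-0.1008 -0.4356  0.0108] q [-19.7264  28.9511  78.8228   0.0035  72.2156 -27.1886] w 0.009976564531925644 tilt [ 0.011  -0.0004]
```

View pics/w5.png

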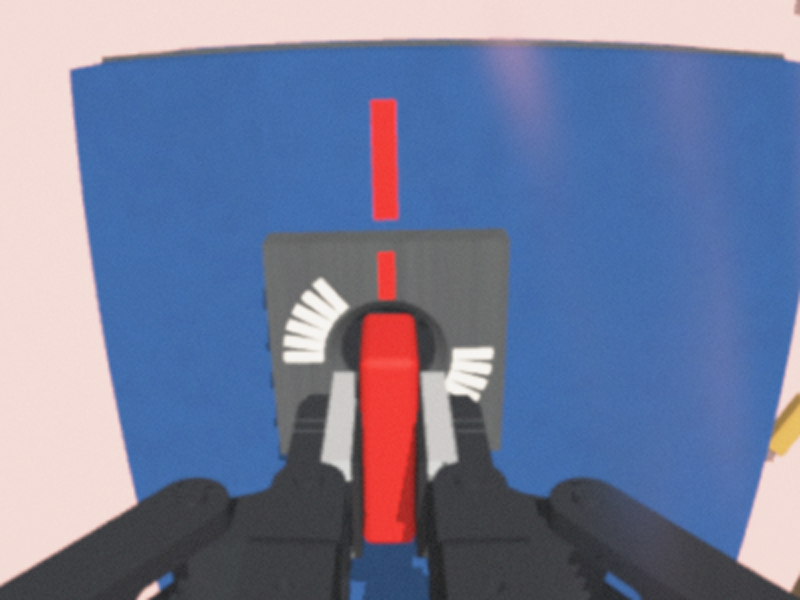

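The view shows the handle lined up with the red marks, handle end at (388,315) and inner mark at (387,275). Ty and Fx have climbed steadily since about 99.3°, so the stop is reached gently, at about 3 N. I'll ease off the elastic wind-up, let go, and rise.

arm_command(rows="1 0 0 0 0 0 -0.7; 1 0 0 0 0 0 0; 0.7 0 0 0 0 0 0; 0.7 0 0 0 0 0 0; 0.6 0 0 0 0 0 0")

```text
time_s: 21.48
position: [0.5691, -0.0792, 0.1545]
tool_rot: [[-0.142, 0.99, -0.0], [0.99, 0.142, 0.0], [0.0, -0.0, -1.0]]
ft_force: [0.1, -0.8, -0.8]
grip_width: 0.0339
```

arm_command(rows="0.4 0 0 0 0 0 0; 0.4 0 0 0 0 0 0; 0.4 0 0 0 0 0 0; 0.4 0 0 0 0 0 0; 0.4 0 0 0 0 0 0")

```text
time_s: 21.9
position: [0.5692, -0.0793, 0.1544]
tool_rot: [[-0.142, 0.99, -0.0], [0.99, 0.142, 0.0], [0.0, -0.0, -1.0]]
ft_force: [-0.4, 0.5, -0.5]
grip_width: 0.0514
```

```bash
python3 st.py
```

```text
21.9 [569.2063 -79.303  154.409 ] yaw 98.163553717823 F [-0.4075  0.5131 -0.4601] T [-0.0256 -0.0598  0.0299] q [-19.7286  28.9493  78.8265  -0.0009  72.2285 -27.8919] w 0.05139535912311189 tilt [-0.0043  0.0007]
```

arm_command(rows="0.4 0 0 -5 0 0 0; 0.4 0 0 -15 0 0 0; 0.4 0 0 -25 0 0 0; 0.4 0 0 -25 0 0 0; 0.4 0 0 -20 0 0 0")

```text
time_s: 22.32
position: [0.5693, -0.0793, 0.2467]
tool_rot: [[-0.142, 0.99, 0.002], [0.99, 0.142, -0.001], [-0.001, 0.001, -1.0]]
ft_force: [0.2, -0.3, 0.7]
grip_width: 0.0513
```

arm_command(rows="0.4 0 0 0 0 0 0; 0.4 0 0 0 0 0 0; 0.4 0 0 0 0 0 0")

```text
time_s: 22.57
position: [0.5689, -0.0792, 0.2438]
tool_rot: [[-0.142, 0.99, -0.001], [0.99, 0.142, 0.0], [0.001, -0.001, -1.0]]
ft_force: [0.8, -0.3, -0.3]
grip_width: 0.0513
```

```bash
python3 - <<'E'
from h import *
exec(open("st.py").read())
im=eyes.get_image("wrist");m=eyes.camera_model("wrist");np.savez("fin",im=im,mtx=m["mtx"],view=m["view"])
h=cv2.cvtColor(im,cv2.COLOR_RGB2HSV);k=cv2.inRange(h,(0,120,60),(9,255,255))|cv2.inRange(h,(170,120,60),(180,255,255))
for c in cv2.findContours(k,0,1)[0]:
    x,y,w,hh=cv2.boundingRect(c)
    if cv2.contourArea(c)>40 and 200<x<430 and y<420:
        for z in (.159,.11,.1): 
            P=np.array([onz(m,p[0],z,True)[:2] for p in c]);print((x,y,w,hh),z,*axis(P))
cv2.imwrite("pics/w6.png",cv2.resize(im[110:410,120:520],None,fx=2,fy=2,interpolation=cv2.INTER_CUBIC)[:,:,::-1])
E
```

```text
22.5667 [568.8945 -79.1827 243.7886] yaw 98.16489126857871 F [ 0.7967 -0.2667 -0.3034] T [-0.0008  0.0763 -0.0422] q [-19.7278  24.4833  70.7582  -0.0008  84.8253 -27.8927] w 0.05128804066935006 tilt [-0.0632  0.0218]
(305, 197, 20, 107) 0.159 [ 0.5684 -0.0759] [11.2332 68.5549] 97.72173
(305, 197, 20, 107) 0.11 [ 0.571  -0.0941] [13.8577 84.5721] 97.721725
(305, 197, 20, 107) 0.1 [ 0.5715 -0.0979] [14.3933 87.8409] 97.7219
(310, 147, 9, 40) 0.159 [ 0.5608 -0.0246] [ 4.5704 22.3927] 98.23193
(310, 147, 9, 40) 0.11 [ 0.5616 -0.0308] [ 5.6383 27.6245] 98.2321
(310, 147, 9, 40) 0.1 [ 0.5618 -0.0321] [ 5.8562 28.6922] 98.23164
```

View pics/w6.png

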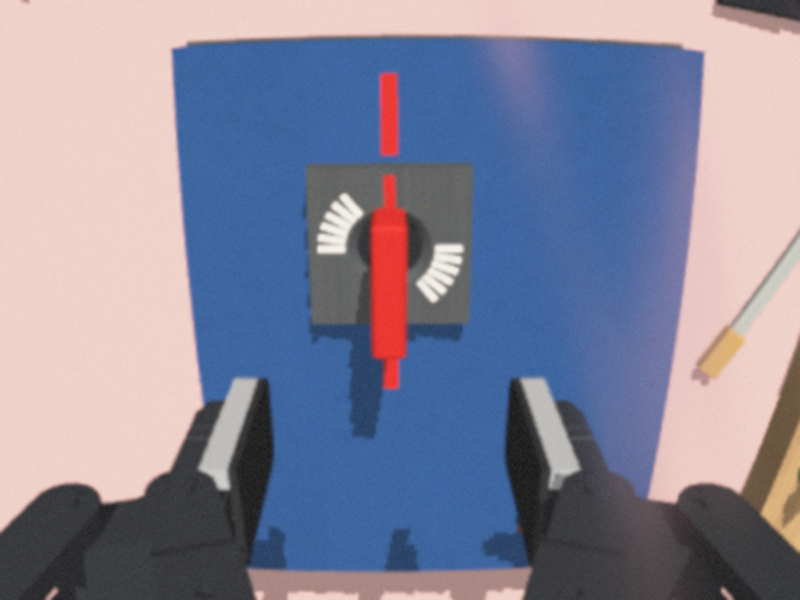

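The last view shows the key standing alone in the lock. Its handle, from (389,210) to (388,357), lies on the red marks, and the gripper is clear. The handle top's apparent width fits a height of 0.159 m, meaning fully in. I'll hand it in.

```bash
python3 -c "
from rig import env
print(env.close_job())"
```

```text
the job is handed in; nothing more can be done
None
```

The takings box is locked: the red-handled steel key stands fully in the lock, its handle on the red marks, and the gripper is clear of it. I handed the job in at about 22.6 s.

- **Finding the slot:** I pressed the key on the plate at about 4 N and turned it clockwise through the fan. Between 38° and 42° from the x line the contact force dropped to nothing, so I only needed the one sweep, not a turn back.
- **Sinking and locking:** The key sank without load until it met the hard floor at about 8.5 N, with the tip at about 0.069 m as expected. It then turned freely for about 45°.
- **At the stop:** Over the last 1.5–2° the side force rose slowly to about 3 N, which I took as the stop. The twist reading stayed within noise and I did not push harder to confirm. I then eased back 0.7° and let go.

**Last checks:** The final wrist picture shows the handle within about 0.5–1° of the red line, measured at roughly 98° against 98.2–98.6°. The handle's apparent width fits the fully-in height.

**What disagreed:** The dark disc of the hole read about 2 mm off from the red and white marks, probably because of shadow. I followed the marks, and the key went in without side load.

I kept clear of the glassware and tools and felt no stray contact, but took no final overview picture to confirm them.

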